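# Press the seated bushing out of a pivot housing with a drift

### The job

Take the long red-handled drift out of the drift block, put it down through the small hole in the top of the aluminium housing clamped in the blue press-out stand, and press the brass plug out of the bottom of the housing until it is fully down on the yellow landing pad. Press gently: the drift must never bear on the housing or plug with more than 35 N. Then stand the red drift upright back in the empty hole of the drift block, let go, and leave the short black drift and the other things on the bench where they are.

Things in the scene. Friction and masses are not known exactly. Their poses are not given: they have to be found in the camera images.
- drift: long drift (ejector rod), 0.14 kg, standing in a hole of the block: steel shaft 12 mm in diameter, 105 mm long, 1.5 mm chamfer at the foot; above it a red square handle 20 x 20 mm, 45 mm high. Origin at the centre of the foot; +z up the shaft to the handle; x and y square to the handle's flats. Grip the handle (z = 105 to 150 mm) across two flats, firmly (60 N or more), or it slips under load
- drift_tip (a point): the foot (working end) of the long drift, the same point as its origin
- block: fixed dark wooden drift block, 60 (x) x 130 (y) x 50 mm high, origin at the centre of its underside, z up. Two blind vertical holes 15 mm in diameter, 40 mm deep, with a 2 mm chamfer, at y = -35 and +35 mm; one holds the long drift, the other the short drift
- hole_a (a point): centre of the floor of the block's hole at y = -35 mm, 10 mm above the bench; the hole's mouth is 40 mm higher
- hole_b (a point): centre of the floor of the block's hole at y = +35 mm, 10 mm above the bench; the hole's mouth is 40 mm higher
- stand: fixed press-out stand, origin at the centre of its base's underside, z up. Dark base 100 (x) x 190 (y) x 12 mm; blue end posts (y = +-75 to +-93 mm) up to 62 mm; two blue rails along y (x = +-23 to +-43 mm), tops at 62 mm; yellow landing pad between them, 34 x 70 mm, top at 30 mm. On the rails an aluminium housing is clamped; it belongs to the stand (see housing_mark)
- housing_mark (a point): mark on the stand at x = y = 0, 112 mm up, the height of the housing's top. The housing is 60 (x) x 50 (y) mm, flat-sided, from 62 to 112 mm high, bore in its middle: a guide hole 14 mm in diameter, 22 mm deep, 1 mm chamfer, then the plug's seat. It is clamped at x = 0 but anywhere from -10 to +10 mm along the stand's y: not measured; feel its sides (y = offset +-25 mm) or see it
- plug (a joint): how far the brass plug (24 mm in diameter, 28 mm long, on the bore's axis) has moved down out of the housing, m. 0: bottom flush with the housing's underside, top 90 mm above the bench; 0.032: on the landing pad, top 58 mm above the bench, where it stops dead. Starts 0 to 3 mm down. Tight: resists with a steady 9 N plus 0.8 N per 10 mm/s, and stays where left
- short_drift: short drift in the other hole of the block, same 12 mm shaft but only 60 mm long, and a black square handle 20 x 20 x 35 mm; origin at its foot. Not to be used or moved
- mallet: hammer lying on the bench, bystander; origin on its underside
- driver: screwdriver lying on the bench, bystander; origin on its underside
- ring_a: spare brass bushing, 32 mm outside diameter, 22 mm high, standing on the bench, bystander
- ring_b: a second spare brass bushing, the same size, bystander
- crampon: flat H-shaped aluminium crampon frame, about 110 x 150 x 12 mm, lying on the bench, bystander

How it is judged:
By the outcome, as a careful person would: the job done as asked, in the order asked, and still so for the second after the job is handed in, with the robot touching nothing.
It also fails if it takes over 72 s, if anything falls off the work surface, if the arm or the gripper's body presses on something with over 40 N, if the wrist force passes 120 N, or if a joint passes its speed limit or range.

### The arm

A 6-joint arm with a two-finger parallel gripper is mounted at the origin on the work surface. World frame = base frame: x ahead of the robot, y to its left, z up, the work surface at z = 0. Lengths are in m, angles in rad, forces in N, time in s.
With the tool pointing down it reaches from about 0.35 to 0.875 m from the base axis. Payload 4.2 kg.
Tool frame: the origin (TCP) lies midway between the tips of the shut fingers; the grasp point (between the pads) lies 19 mm behind it; z points along the fingers, y is the line along which they close (so a half turn about z gives the same grasp; the last joint's range is limited). The gripper opens to 85 mm and grips with 20 to 120 N. Pads are 22 mm wide; open, the fingers measure 114 mm over their backs; the gripper's body (76 mm by 85 mm) begins 54 mm behind the grasp point. The pads swing forward as they close: fully open they stand 13 mm farther back than shut.
Start: joints at [1.448, 0.385, 0.008, 0, -1.194, -0.259], TCP at [0.233, 0.58, 0.231] pointing down, gripper open.
Joint ranges: [-3.14, 3.14], [-1.21, 2.06], [-1.07, 1.41], [-3.16, 2.05], [-2.99, -0.16], [-3.1, 3.1]. Speed limits (rad/s): [2.79, 2.79, 3.14, 3.14, 3.14, 3.14].

### API

Orientations are given as a unit quaternion [w, x, y, z].
In Python, from station import r gives the robot as it stands. Calls block until the motion is done:
- r.reach(position, orientation): joint-space move of the TCP to a pose.
- r.move_linear(position, orientation=None, vel=0.15): straight line of the TCP; orientation=None keeps the orientation; vel is the mean speed in m/s.
- r.movej(angles): joint-space move.
- r.ungrasp() and r.close(): open the fingers fully, or close them until they stop; the grip force is fixed at half the most.
- r.sleep(seconds).
- r.solve_ik(position, orientation): joint angles nearest the present ones, or None.
- r.observe(): the state.
- r.grab_frame(name): name is "scene" or "top"; returns a dict with "image" (384x512x3 uint8, red, green, blue), "K" (3x3 intrinsics, pixels), "position" and "orientation" of the camera in the world. Camera axes: x right, y up, looking along -z (the intrinsics and any distortion apply to the point x, -y, -z); pixel columns grow to the right and rows downward; lengths in m; the calibration is good to about 2 mm. A picture is of the moment at which its call begins. There is no depth.
A pose or a line that the arm cannot do raises r.Unreachable and nothing moves.
- r.sign_off(): hands the job in; it is judged then, once.
The state is a dict: "t": time; "joint_positions": joint angles; "joint_velocities": joint speeds; "effort": joint torques, N m; "ee_pos": TCP position; "orientation": TCP orientation; "contact_force": force on the tool from outside, world axes, zero at the start; "ft_torque": the same for the moment, N m; "finger_gap": opening from 0.0 (shut) to 1.0 (fully open); "finger_force": force on a finger pad.
Only numpy, scipy, OpenCV 4.12 (cv2) and the standard library are available. Lean on these libraries where they do the work, as an engineer would, in place of code of your own. Each camera call takes 0.05 s, during which the arm holds its last target. There are 200 camera calls.

## Working session

There is one attempt and no reset: what is moved stays moved. The work goes in short steps, each a Python script; the robot and the scene stay as the last script left them, time stands still between calls to the robot, and variables do not carry over. Pictures are saved under pics/ and viewed, at most 10 in all, crops included, and the job is handed in when it is done.

```bash
ls; mkdir -p pics
python3 - <<'E'
from station import r
import cv2, numpy as np
s=r.observe(); print({k:np.round(v,3) for k,v in s.items()})
for n in("scene","top"):
    f=r.grab_frame(n); print(n,f["K"],f["position"],f["orientation"],[k for k in f])
    im=cv2.cvtColor(f["image"],cv2.COLOR_RGB2BGR); cv2.imwrite(f"pics/{n}0.png",cv2.resize(im,(800,600),interpolation=cv2.INTER_CUBIC))
E
```

```text
pics
{'t': np.float64(0.0), 'joint_positions': array([ 1.448e+00,  3.860e-01,  7.000e-03, -1.000e-03, -1.194e+00,
       -2.590e-01]), 'joint_velocities': array([-0.   , -0.001, -0.001, -0.001,  0.002, -0.001]), 'effort': array([-1.0000e-03, -3.9229e+01,  1.8840e+01,  4.1860e+00, -5.0000e-03,
       -0.0000e+00]), 'ee_pos': array([0.233, 0.579, 0.23 ]), 'orientation': array([ 0.001,  0.982, -0.19 , -0.   ]), 'contact_force': array([-0.665, -0.83 ,  0.594]), 'ft_torque': array([ 0.021, -0.024, -0.012]), 'finger_force': np.float64(0.0), 'finger_gap': np.float64(1.0)}
scene [[498.93972984   0.         252.93664277]
 [  0.         498.93972984 194.52310798]
 [  0.           0.           1.        ]] [1.50463254 0.19344251 0.72163058] [0.57415246 0.3140995  0.34991993 0.67025853] ['image', 'K', 'position', 'orientation']
top [[446.38532069   0.         248.76163292]
 [  0.         446.38532069 187.38222019]
 [  0.           0.           1.        ]] [0.45250623 0.10292028 1.14186117] [-0.69820016 -0.0386852   0.03677317  0.71391017] ['image', 'K', 'position', 'orientation']
```

View pics/scene0.png

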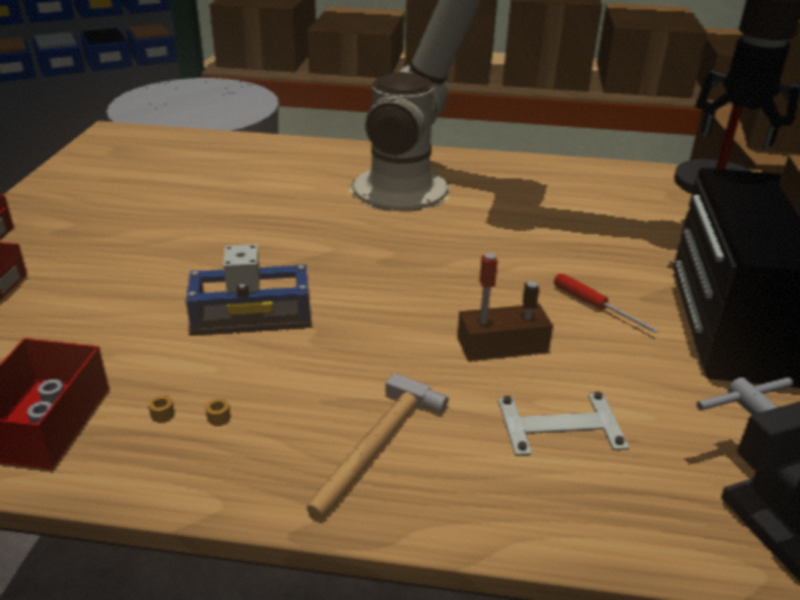

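View pics/top0.png

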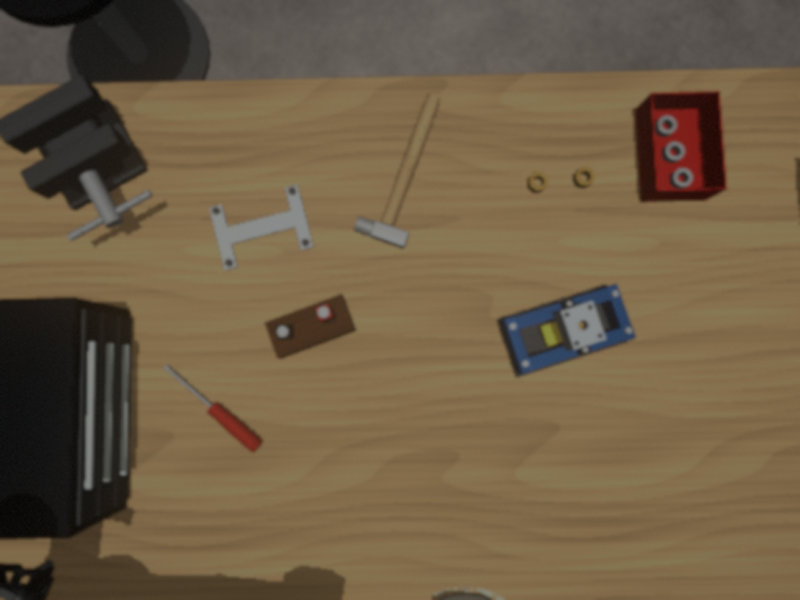

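Run:
```python
from station import r
import cv2, numpy as np
C={"top":[(158,178),(312,174)],"scene":[(286,158),(110,150)]}
rows=[]
for n in C:
    f=r.grab_frame(n); np.save(f"{n}.npy",f["image"]); im=cv2.cvtColor(f["image"],cv2.COLOR_RGB2BGR)
    q=[]
    for u,v in C[n]:
        c=cv2.resize(im[v:v+75,u:u+100],(400,300),interpolation=cv2.INTER_CUBIC)
        c=cv2.convertScaleAbs(c,alpha=1.5)
        for k in range(0,100,10):
            cv2.line(c,(k*4,0),(k*4,4 if k%50 else 10),(255,255,255),1)
            if k<75: cv2.line(c,(0,k*4),(4,k*4),(255,255,255),1)
        q.append(c)
    rows.append(np.hstack(q))
cv2.imwrite("pics/m1.png",np.vstack(rows))
```

```text
(no output)
```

View pics/m1.png

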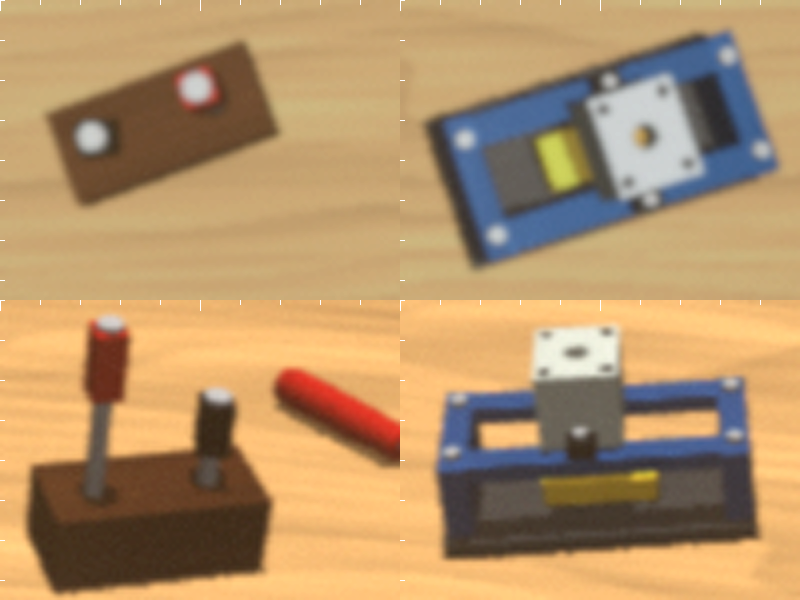

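```bash
cat > geo.py <<'E'
import numpy as np
from scipy.optimize import least_squares
from scipy.spatial.transform import Rotation as R
CAM={"scene":(498.93973,252.93664,194.52311,[1.50463254,.19344251,.72163058],[.57415246,.3140995,.34991993,.67025853]),
"top":(446.38532,248.76163,187.38222,[.45250623,.10292028,1.14186117],[-.69820016,-.0386852,.03677317,.71391017])}
def proj(n,P):
    f,cx,cy,p,q=CAM[n]
    c=R.from_quat(q,scalar_first=True).inv().apply(np.atleast_2d(P)-p)
    return np.c_[cx+f*c[:,0]/-c[:,2], cy-f*c[:,1]/-c[:,2]]
def tri(obs): # {cam:(u,v)}
    s=least_squares(lambda x:np.concatenate([proj(n,x)[0]-o for n,o in obs.items()]),[.5,0,.1])
    return s.x,s.fun
def pose(p,P): # x,y,yaw (z=0)
    return R.from_euler("z",p[2]).apply(np.atleast_2d(P))+[p[0],p[1],0]
E
python3 - <<'E'
from geo import *
off={"TL":(158,178,0,0),"TR":(312,174,400,0),"BL":(286,158,0,300),"BR":(110,150,400,300)}
def nat(q,pts):
    a,b,x,y=off[q]; return (np.array(pts,float)-[x,y]+.5)/4-.5+[a,b]
np.set_printoptions(precision=4,suppress=True)
print("drift top",tri({"top":nat("TL",(197,88)),"scene":nat("BL",(110,323))}))
print("short top",tri({"top":nat("TL",(92,137)),"scene":nat("BL",(217,396))}))
print("hole top",tri({"top":nat("TR",(645,136)),"scene":nat("BR",(576,352))}))
print("hous cent",tri({"top":nat("TR",[(585,98),(670,73),(706,174),(620,200)]).mean(0),"scene":nat("BR",[(537,328),(619,326),(621,377),(533,380)]).mean(0)}))
t=[(465,139),(498,235),(762,149),(728,56)]; s=[(731,383),(735,435),(452,452),(458,398)]
T,S=nat("TR",t),nat("BR",s)
# top cam: right=-y ; scene: right=+y?
for k in range(4):
    rs=[tri({"top":T[i],"scene":np.roll(S,k,0)[i]}) for i in range(4)]
    c=max(abs(x[1]).max() for x in rs)
    if c<6: 
        P=np.array([x[0] for x in rs]); print(k,c,P,P.mean(0))
        d=(P[0]+P[1]-P[2]-P[3]); print("long axis ang",np.arctan2(d[1],d[0]))
# scene picks of block: top corners
B=nat("TL",[(46,115),(246,41),(279,132),(84,207)])
E=nat("BL",[(32,466),(58,523),(270,497),(236,449)])
for k in range(4):
    rs=[tri({"top":B[i],"scene":np.roll(E,k,0)[i]}) for i in range(4)]
    c=max(abs(x[1]).max() for x in rs)
    if c<6:
        P=np.array([x[0] for x in rs]); print(k,c,P,P.mean(0))
    rs=[tri({"top":B[i],"scene":np.roll(E[::-1],k,0)[i]}) for i in range(4)]
    c=max(abs(x[1]).max() for x in rs)
    if c<6:
        P=np.array([x[0] for x in rs]); print('rev',k,c,P,P.mean(0))
print("shaft at mouth scene px",nat("BL",(97,493)))
E
```

```text
drift top (array([0.5325, 0.1981, 0.1616]), array([-0.3908,  0.0238, -0.3951,  0.0033]))
short top (array([0.5099, 0.2641, 0.1066]), array([-0.1406,  0.0042, -0.1396,  0.0064]))
hole top (array([ 0.5095, -0.1805,  0.1115]), array([-0.119 ,  0.0302, -0.1263, -0.0278]))
hous cent (array([ 0.5093, -0.1803,  0.111 ]), array([-0.3366,  0.0852, -0.3572, -0.0786]))
0 1.9281923633445217 [[ 0.5113 -0.0818  0.1006]
 [ 0.454  -0.1053  0.0265]
 [ 0.5038 -0.274   0.0264]
 [ 0.5563 -0.2363  0.1009]] [ 0.5063 -0.1744  0.0636]
long axis ang 1.8563283147338783
1 4.88796540864854 [[0.5249 0.2862 0.0827]
 [0.5666 0.1688 0.0845]
 [0.5153 0.1705 0.0082]
 [0.4711 0.2963 0.011 ]] [0.5195 0.2305 0.0466]
rev 3 0.9395447458132935 [[0.527  0.301  0.0514]
 [0.57   0.1792 0.0485]
 [0.5136 0.1599 0.0478]
 [0.4706 0.2808 0.0453]] [0.5203 0.2302 0.0482]
shaft at mouth scene px [309.875 205.875]
```

Run:
```python
from geo import *
from station import r
import cv2
im=np.load("top.npy").astype(float)
c=cv2.resize(im[178:253,158:258],None,fx=8,fy=8,interpolation=cv2.INTER_CUBIC)
m=((c[...,0]-c[...,1]>60)&(abs(c[...,1]-c[...,2])<40)).astype(np.uint8)
w=(c.min(2)>130).astype(np.uint8)
cs,_=cv2.findContours(cv2.morphologyEx(m|w,cv2.MORPH_CLOSE,np.ones((9,9))),0,2)
for k in cs:
    x,y,ww,h=cv2.boundingRect(k)
    if cv2.contourArea(k)>500: print(cv2.minAreaRect(k),x,y,ww,h)
# stand yaw from top-view bolts
def nat(a,b,x,y,pts): return (np.array(pts,float)-[x,y]+.5)/4-.5+[a,b]
T=nat(312,174,400,0,[(465,139),(498,235),(762,149),(728,56)])
S=nat(110,150,400,300,[(735,435),(731,383),(458,398),(452,452)])
P=np.array([tri({"top":T[i],"scene":S[i]})[0] for i in range(4)]);print(P,P.mean(0))
d=P[0]+P[1]-P[2]-P[3];print("stand yaw",np.arctan2(-d[0],d[1]))
for a in (0.339,-1.232,1.91):
    q=[0,np.cos(a/2),np.sin(a/2),0]
    for p in([.532,.1975,.25],[.532,.1975,.1185],[.509,-.181,.27],[.509,-.181,.17]):
        j=r.solve_ik(p,q); print(a,p,None if j is None else np.round(j,3))
```

```text
((182.75689697265625, 272.52294921875), (32.27874755859375, 29.309484481811523), 73.3007583618164) 167 256 31 34
((392.0, 174.5), (35.0, 36.0), 90.0) 374 157 37 36
[[ 0.51262544 -0.08449695  0.06495845]
 [ 0.45458827 -0.10165392  0.06552344]
 [ 0.50258176 -0.2628564   0.06613054]
 [ 0.55936822 -0.24593424  0.06454243]] [ 0.50729092 -0.17373538  0.06528871]
stand yaw 0.2856012674295135
0.339 [0.532, 0.1975, 0.25] [ 0.641  0.274 -0.107  0.    -1.19   1.269]
0.339 [0.532, 0.1975, 0.1185] [ 0.641  0.394 -0.288  0.    -0.889  1.269]
0.339 [0.509, -0.181, 0.27] [-0.041  0.214 -0.137  0.    -1.22   1.951]
0.339 [0.509, -0.181, 0.17] [-0.041  0.296 -0.29   0.    -0.985  1.951]
-1.232 [0.532, 0.1975, 0.25] [ 0.641  0.274 -0.107  0.    -1.19  -0.302]
-1.232 [0.532, 0.1975, 0.1185] [ 0.641  0.394 -0.288  0.    -0.889 -0.302]
-1.232 [0.509, -0.181, 0.27] [-0.041  0.214 -0.137  0.    -1.22   0.38 ]
-1.232 [0.509, -0.181, 0.17] [-0.041  0.296 -0.29   0.    -0.985  0.38 ]
1.91 [0.532, 0.1975, 0.25] [ 0.641  0.274 -0.107  0.    -1.19   2.84 ]
1.91 [0.532, 0.1975, 0.1185] [ 0.641  0.394 -0.288  0.    -0.889  2.84 ]
1.91 [0.509, -0.181, 0.27] [-0.041  0.214 -0.137  0.    -1.22  -2.761]
1.91 [0.509, -0.181, 0.17] [-0.041  0.296 -0.29   0.    -0.985 -2.761]
```

```bash
cat >> geo.py <<'E'
def Q(a): return [0,np.cos(a/2),np.sin(a/2),0]
A=-1.232
def st(r,msg=""):
    s=r.observe(); print(msg,"t %.2f"%s["t"],"p",np.round(s["ee_pos"],4),"F",np.round(s["contact_force"],1),"M",np.round(s["ft_torque"],2),"gap %.3f"%s["finger_gap"],"ff %.0f"%s["finger_force"]); return s
E
python3 - <<'E'
from geo import *
from station import r
import cv2
r.move_linear([.233,.58,.38],vel=.3); st(r)
r.reach([.5322,.1977,.26],Q(A)); st(r,"above")
f=r.grab_frame("scene");g=r.grab_frame("top")
r.move_linear([.5322,.1977,.1215],vel=.15); st(r,"down")
f2=r.grab_frame("scene");g2=r.grab_frame("top")
b=lambda i:cv2.cvtColor(i["image"],cv2.COLOR_RGB2BGR)
c=lambda i,u,v:cv2.resize(b(i)[v:v+75,u:u+100],(400,300),interpolation=cv2.INTER_CUBIC)
cv2.imwrite("pics/m2.png",np.vstack([np.hstack([c(f,270,120),c(g,150,165)]),np.hstack([c(f2,270,140),c(g2,150,165)])]))
E
```

```text
t 0.84 p [0.2327 0.5799 0.3801] F [-1.4  0.2 -0.7] M [-0.02  0.04 -0.08] gap 0.997 ff 0
above t 2.66 p [0.5322 0.1986 0.2603] F [ 0.4 -0.6  0.6] M [ 0.01 -0.04 -0.03] gap 1.002 ff 0
down t 3.83 p [0.5329 0.1981 0.1224] F [ 0.1 -0.2  0.7] M [-0.02  0.04 -0.03] gap 1.003 ff 0
```

View pics/m2.png

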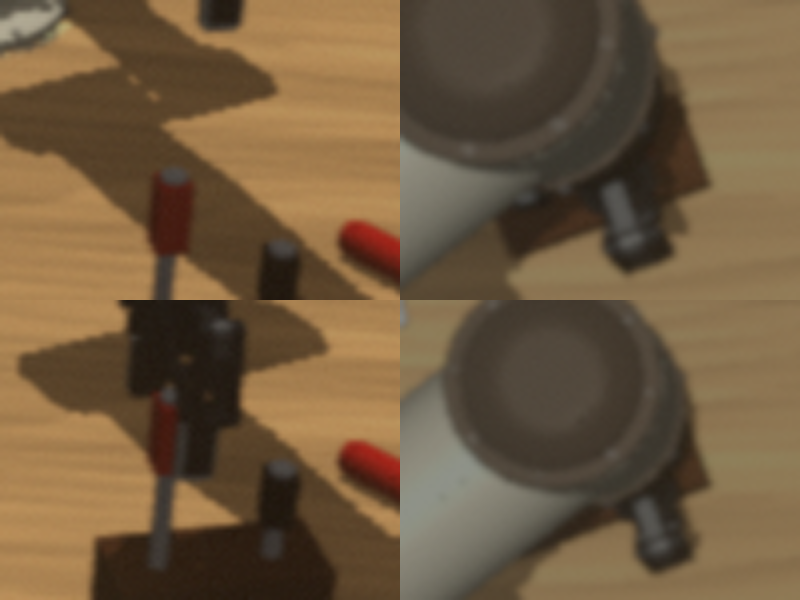

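The lower-left crop shows the red handle (about 165,430) between the near finger (200,440) and the far finger (150,350). That is good for closing.

Run:
```python
from geo import *
from station import r
import cv2
r.close(); st(r,"closed"); r.sleep(.3); st(r)
p=[.5322,.1977]
for z in (.145,.175,.205): r.move_linear(p+[z],vel=.08); st(r)
r.reach(p+[.29],Q(A)); r.sleep(.3);st(r)
f=r.grab_frame("scene")
r.reach([.503,-.178,.30],Q(A)); r.sleep(.4); st(r,"over")
f2=r.grab_frame("scene");g2=r.grab_frame("top")
b=lambda i:cv2.cvtColor(i["image"],cv2.COLOR_RGB2BGR)
c=lambda i,u,v:cv2.resize(b(i)[v:v+75,u:u+100],(400,300),interpolation=cv2.INTER_CUBIC)
cv2.imwrite("pics/m3.png",np.vstack([np.hstack([c(f,270,85),c(f,270,140)]),np.hstack([c(f2,110,105),c(g2,312,174)])]))
```

```text
closed t 4.54 p [0.5326 0.198  0.1218] F [1.1 0.7 0.4] M [ 0.12 -0.27  0.06] gap 0.229 ff 59
 t 4.84 p [0.5326 0.1979 0.1217] F [0.9 0.7 0.9] M [ 0.21 -0.44 -0.01] gap 0.232 ff 59
 t 5.28 p [0.532  0.1976 0.145 ] F [ 0.5 -1.3 -1.4] M [ 0.16 -0.4  -0.03] gap 0.226 ff 59
 t 5.81 p [0.5315 0.1974 0.1746] F [-0.3 -0.2 -1.8] M [-0.02  0.01 -0.  ] gap 0.225 ff 59
 t 6.33 p [0.5319 0.1976 0.2048] F [-0.6 -1.3 -1.6] M [-0.   -0.01 -0.  ] gap 0.221 ff 59
 t 7.07 p [0.5318 0.1974 0.2885] F [ 0.2  0.4 -1.6] M [ 0.03 -0.03 -0.01] gap 0.227 ff 59
over t 8.93 p [ 0.5032 -0.1776  0.2999] F [-0.2  0.3 -1.4] M [-0.02 -0.02 -0.01] gap 0.226 ff 59
```

View pics/m3.png

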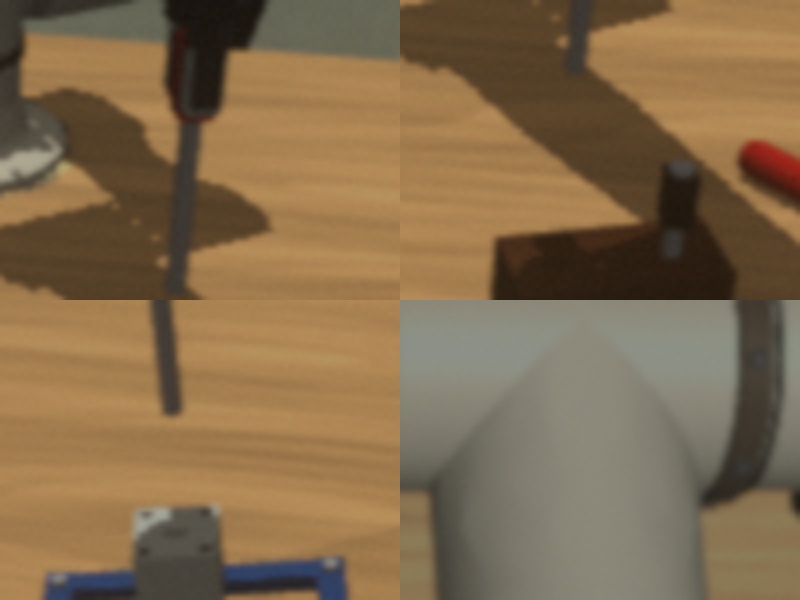

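```bash
cat >> geo.py <<'E'
import cv2
def shaft(img,u0,u1,rows):
    "sub-pixel centre column of the dark shaft per row (background from the window's ends)"
    g=img.astype(float)[...,0]-0.5*img.astype(float)[...,2]; out=[]
    for v in rows:
        w=g[v,u0:u1]; n=len(w); x=np.arange(u0,u1)
        bg=np.interp(x,[u0+1,u1-2],[w[:3].mean(),w[-3:].mean()]); d=np.clip(bg-w,0,None); d[d<.25*d.max()]=0
        out.append((d*x).sum()/d.sum())
    return np.array(out)
E
python3 - <<'E'
from geo import *
from station import r
np.set_printoptions(precision=2,suppress=True)
f=r.grab_frame("scene")["image"]; np.save("over.npy",f)
s=st(r); x,y,z=s["ee_pos"]; zt=z-.1115
rows=np.arange(100,131,3)
c=shaft(f,141,163,rows); 
Z=np.linspace(zt,zt+.105,50); p=proj("scene",np.c_[np.full(50,x),np.full(50,y),Z])
print("meas",c); print("pred",np.interp(rows,p[::-1,1],p[::-1,0])); print("tip pred",p[0],"handle bottom pred",p[-1])
g=f[:,:,0].astype(float)
print(g[126:140,148:158].astype(int))
E
```

```text
t 9.07 p [ 0.5  -0.18  0.3 ] F [ 0.   0.6 -1.4] M [-0.03  0.01 -0.01] gap 0.225 ff 59
meas [149.07 149.52 149.86 150.06 150.46 150.84 151.05 151.47 151.84 152.03
 152.4 ]
pred [149.02 149.33 149.64 149.95 150.26 150.58 150.89 151.2  151.51 151.82
 152.13]
tip pred [152.41 132.72] handle bottom pred [147.99  90.04]
[[156 132  93  73  68  70  97 137 160 164]
 [159 134  97  72  69  68  90 132 157 163]
 [163 139 101  75  68  68  84 126 156 162]
 [167 147 109  78  68  66  84 129 161 167]
 [174 157 118  80  69  66  84 132 162 171]
 [178 167 130  84  68  69  80 125 159 175]
 [178 168 135  90  72  72  87 127 162 177]
 [173 169 147 116  98 100 117 150 170 174]
 [173 172 167 158 149 152 161 170 173 177]
 [175 175 177 173 173 174 177 177 179 178]
 [168 169 169 170 170 171 172 173 173 175]
 [162 161 161 163 162 161 162 162 162 163]
 [155 157 157 158 157 156 156 156 155 156]
 [156 157 157 158 157 156 157 157 155 155]]
```

Run:
```python
from geo import *
from station import r
np.set_printoptions(precision=2,suppress=True)
r.reach([.5095,-.1811,.26],Q(A)); r.move_linear([.5095,-.1811,.2275],vel=.08); r.sleep(.3); s=st(r)
f=r.grab_frame("scene")["image"]
x,y,z=s["ee_pos"]
print("tip",proj("scene",[x,y,z-.1115]),"hole est",proj("scene",[.5095,-.1805,.112]))
b=cv2.cvtColor(f,cv2.COLOR_RGB2BGR)
cv2.imwrite("pics/m4.png",cv2.convertScaleAbs(cv2.resize(b[125:185,120:190],(700,600),interpolation=cv2.INTER_CUBIC),alpha=1.4))
```

```text
t 10.22 p [ 0.51 -0.18  0.23] F [-0.6 -1.1 -1.8] M [-0.01  0.04  0.03] gap 0.227 ff 59
tip [[153.05 160.84]] hole est [[153.5  162.43]]
```

View pics/m4.png

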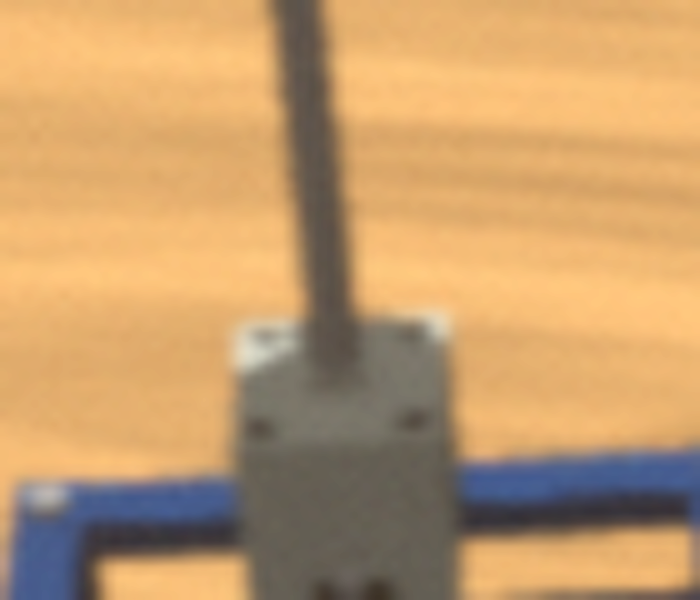

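```bash
cat >> geo.py <<'E'
def F(r,n=3):
    return np.mean([r.observe()["contact_force"] for _ in range(n)],0)
def down(r,x,y,z,zend,step,fmax,vel,verbose=True):
    while z>zend+1e-6:
        z=max(z-step,zend); r.move_linear([x,y,z],vel=vel); s=r.observe(); fz=s["contact_force"][2]
        if verbose: print("t %.2f cmd %.4f p"%(s["t"],z),np.round(s["ee_pos"],4),"F",np.round(s["contact_force"],1))
        if fz>fmax: return z,True
    return z,False
E
python3 - <<'E'
from geo import *
from station import r
print(down(r,.5095,-.1811,.2275,.2175,.001,5,.02)); st(r)
E
```

```text
t 10.52 cmd 0.2265 p [ 0.5094 -0.1811  0.2264] F [-0.1 -0.  -1.7]
t 10.77 cmd 0.2255 p [ 0.5094 -0.1811  0.2254] F [ 0.3  0.2 -1.1]
t 11.02 cmd 0.2245 p [ 0.5094 -0.1811  0.2244] F [-0.4  0.3 -2.1]
t 11.27 cmd 0.2235 p [ 0.5095 -0.1811  0.2234] F [ 0.5 -0.1 -1.4]
t 11.52 cmd 0.2225 p [ 0.5095 -0.1811  0.2224] F [-0.2  0.3 -0.9]
t 11.77 cmd 0.2215 p [ 0.5094 -0.1811  0.2214] F [ 0.3  0.4 -0.8]
t 12.02 cmd 0.2205 p [ 0.5095 -0.1811  0.2204] F [-0.4 -0.5 -1.2]
t 12.27 cmd 0.2195 p [ 0.5094 -0.1811  0.2194] F [-0.6  0.5 -2. ]
t 12.52 cmd 0.2185 p [ 0.5094 -0.1811  0.2184] F [-0.2  0.1 -2.1]
t 12.77 cmd 0.2175 p [ 0.5095 -0.1811  0.2174] F [-0.6 -0.3 -1.4]
(0.2175, False)
 t 12.77 p [ 0.5095 -0.1811  0.2174] F [-0.6 -0.3 -1.4] M [-0.03 -0.02 -0.03] gap 0.227 ff 59
```

Run:
```python
from geo import *
from station import r
z,h=down(r,.5095,-.1811,.2175,.2045,.002,5,.02)
if not h: z,h=down(r,.5095,-.1811,z,.196,.001,5,.02)
print(z,h); st(r); r.sleep(.3); st(r)
```

```text
t 13.02 cmd 0.2155 p [ 0.5094 -0.1811  0.2153] F [-1.4 -0.  -1.3]
t 13.27 cmd 0.2135 p [ 0.5094 -0.1811  0.2133] F [ 1.1 -0.2 -2. ]
t 13.52 cmd 0.2115 p [ 0.5094 -0.1811  0.2113] F [ 0.1 -0.1 -1.7]
t 13.77 cmd 0.2095 p [ 0.5094 -0.1811  0.2093] F [ 0.7  0.3 -0.8]
t 14.02 cmd 0.2075 p [ 0.5094 -0.1811  0.2073] F [-0.4 -0.7 -2.3]
t 14.27 cmd 0.2055 p [ 0.5094 -0.1811  0.2053] F [-1.1  0.8 -1.6]
t 14.52 cmd 0.2045 p [ 0.5095 -0.1811  0.2044] F [ 0.4 -0.2 -0.3]
t 14.77 cmd 0.2035 p [ 0.5094 -0.1811  0.2034] F [-0.6  0.1 -1.7]
t 15.02 cmd 0.2025 p [ 0.5094 -0.1811  0.2024] F [ 0.1  0.3 -1.7]
t 15.27 cmd 0.2015 p [ 0.5094 -0.1811  0.2014] F [ 0.  -0.8 -0.7]
t 15.52 cmd 0.2005 p [ 0.5097 -0.1811  0.2006] F [-0.6 -0.1 -1.2]
t 15.77 cmd 0.1995 p [ 0.5098 -0.1812  0.2004] F [-1.   0.5  4.9]
t 16.02 cmd 0.1985 p [ 0.5098 -0.1813  0.1996] F [-0.9  0.8  7.1]
0.19849999999999998 True
 t 16.02 p [ 0.5098 -0.1813  0.1996] F [-0.9  0.8  7.1] M [0.37 0.64 0.02] gap 0.221 ff 60
 t 16.32 p [ 0.5098 -0.1813  0.1996] F [-0.9  1.6  5.9] M [0.32 0.58 0.02] gap 0.231 ff 60
```

Run:
```python
from geo import *
from station import r
z,h=down(r,.5095,-.1811,.1985,.1725,.002,16,.008)
if not h: z,h=down(r,.5095,-.1811,z,.163,.0007,16,.01)
print(z,h); r.sleep(.3); st(r)
```

```text
t 16.72 cmd 0.1965 p [ 0.5098 -0.1813  0.1977] F [-0.7  0.9  6.3]
t 17.12 cmd 0.1945 p [ 0.5098 -0.1813  0.1957] F [-1.6  0.5  6.1]
t 17.52 cmd 0.1925 p [ 0.5098 -0.1813  0.1937] F [-1.2  1.5  5.4]
t 17.92 cmd 0.1905 p [ 0.5098 -0.1813  0.1917] F [-1.8  0.3  5.8]
t 18.32 cmd 0.1885 p [ 0.5098 -0.1813  0.1897] F [-1.5  0.9  5.7]
t 18.72 cmd 0.1865 p [ 0.5098 -0.1813  0.1877] F [-1.4 -0.3  5.8]
t 19.12 cmd 0.1845 p [ 0.5098 -0.1813  0.1857] F [-1.2  1.2  6.1]
t 19.52 cmd 0.1825 p [ 0.5098 -0.1813  0.1837] F [-1.7  0.5  6.3]
t 19.92 cmd 0.1805 p [ 0.5098 -0.1813  0.1817] F [-2.1 -0.3  6.8]
t 20.32 cmd 0.1785 p [ 0.5098 -0.1813  0.1797] F [-1.8  1.3  6.3]
t 20.72 cmd 0.1765 p [ 0.5098 -0.1813  0.1776] F [-1.2  0.9  5.8]
t 21.12 cmd 0.1745 p [ 0.5098 -0.1812  0.1756] F [-1.4  0.8  6. ]
t 21.52 cmd 0.1725 p [ 0.5098 -0.1813  0.1736] F [-1.6  0.5  6.1]
t 21.77 cmd 0.1718 p [ 0.5098 -0.1813  0.1729] F [-2.5  1.1  7.1]
t 22.02 cmd 0.1711 p [ 0.5098 -0.1813  0.1723] F [-1.9  0.4  6.3]
t 22.27 cmd 0.1704 p [ 0.5098 -0.1813  0.1715] F [-0.5  0.7  6.3]
t 22.52 cmd 0.1697 p [ 0.5098 -0.1813  0.1708] F [-1.5  1.7  6.6]
t 22.77 cmd 0.1690 p [ 0.5098 -0.1813  0.1702] F [-1.8  0.4  6.6]
t 23.02 cmd 0.1683 p [ 0.5099 -0.1813  0.1696] F [-2.3  1.4  7.6]
t 23.27 cmd 0.1676 p [ 0.5099 -0.1813  0.1696] F [-2.2  1.6  9.7]
t 23.52 cmd 0.1669 p [ 0.51   -0.1814  0.1695] F [-3.3  1.7 12.9]
t 23.77 cmd 0.1662 p [ 0.5103 -0.1817  0.1695] F [-3.4  1.3 15.8]
t 24.02 cmd 0.1655 p [ 0.5107 -0.1818  0.1694] F [-4.4  2.  17.7]
0.16549999999999992 True
 t 24.32 p [ 0.5107 -0.1817  0.1694] F [-3.   2.2 16.8] M [0.84 1.55 0.03] gap 0.227 ff 62
```

Run:
```python
from geo import *
from station import r
np.set_printoptions(precision=2,suppress=True)
r.move_linear([.5095,-.1811,.195],vel=.05); st(r)
r.move_linear([.5095,-.1811,.29],vel=.12); st(r)
r.reach([.5322,.1974,.29],Q(A)); r.sleep(.4); s=st(r,"over block")
f=r.grab_frame("scene")["image"]
x,y,z=s["ee_pos"]; Z=np.linspace(z-.1115,z-.0065,50); p=proj("scene",np.c_[np.full(50,x),np.full(50,y),Z])
rows=np.arange(int(p[0,1])-30,int(p[0,1])-2,4); c=np.interp(rows,p[::-1,1],p[::-1,0])
u=int(c.mean()); print("meas",shaft(f,u-11,u+12,rows)); print("pred",c,"tip",p[0])
b=cv2.cvtColor(f,cv2.COLOR_RGB2BGR)
cv2.imwrite("pics/m5.png",cv2.convertScaleAbs(cv2.resize(np.hstack([b[100:220,280:360],b[125:245,110:190]]),(800,600),interpolation=cv2.INTER_CUBIC),alpha=1.4))
```

```text
t 25.06 p [ 0.51 -0.18  0.19] F [ 0.8 -0.3 -1.2] M [ 0.09 -0.28 -0.  ] gap 0.226 ff 59
 t 26.00 p [ 0.51 -0.18  0.29] F [-0.2  1.  -1.3] M [ 0.01  0.01 -0.02] gap 0.228 ff 59
over block t 27.82 p [0.53 0.2  0.29] F [-0.6 -0.5 -2.4] M [ 0.03 -0.01  0.04] gap 0.226 ff 59
meas [315.08 316.16 315.26 314.95 314.71 314.94 314.08]
pred [315.91 315.51 315.12 314.72 314.33 313.93 313.53] tip [312.87 156.67]
```

View pics/m5.png

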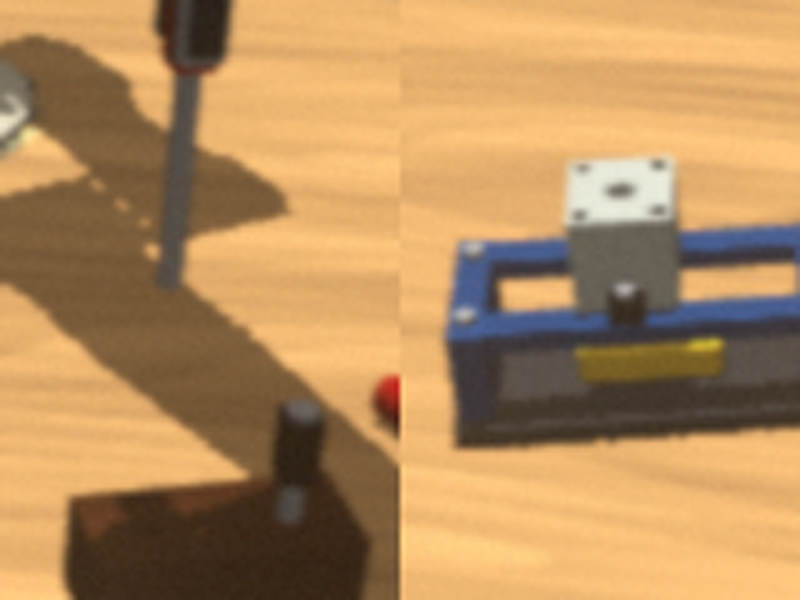

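The picture shows the red drift still straight in the gripper, with its tip at crop (170,285), the same pixel as before the press. The guide hole in the housing is empty. I'll lower it back at the pick position.

Run:
```python
from geo import *
from station import r
x,y=.5322,.1977
r.move_linear([x,y,.17],vel=.12); st(r)
z,h=down(r,x,y,.17,.1525,.0025,4,.02)
if not h: z,h=down(r,x,y,z,.124,.004,4,.03)
if not h: z,h=down(r,x,y,z,.1195,.0005,3,.01)
print(z,h)
```

```text
t 29.02 p [0.5327 0.198  0.1709] F [ 0.5 -1.  -2.3] M [-0.01 -0.01 -0.02] gap 0.225 ff 59
t 29.29 cmd 0.1675 p [0.5322 0.1977 0.1677] F [-0.5  0.2 -1.9]
t 29.57 cmd 0.1650 p [0.5321 0.1976 0.1648] F [ 0.7 -0.6 -2.2]
t 29.84 cmd 0.1625 p [0.5321 0.1976 0.1623] F [ 0.1  0.9 -0.8]
t 30.12 cmd 0.1600 p [0.5324 0.1978 0.1599] F [ 0.9 -0.6 -1.4]
t 30.39 cmd 0.1575 p [0.5324 0.1978 0.1574] F [ 0.7  0.1 -1.8]
t 30.67 cmd 0.1550 p [0.5324 0.1977 0.1549] F [ 0.8  0.4 -1.4]
t 30.94 cmd 0.1525 p [0.5324 0.1978 0.1524] F [ 2.1  0.6 -2.4]
t 31.23 cmd 0.1485 p [0.5323 0.1978 0.1482] F [ 2.6  0.2 -3.1]
t 31.51 cmd 0.1445 p [0.5323 0.1978 0.1443] F [ 2.4  0.4 -3.3]
t 31.79 cmd 0.1405 p [0.5323 0.1978 0.1402] F [ 2.9  1.1 -2.7]
t 32.08 cmd 0.1365 p [0.5323 0.1978 0.1362] F [ 3.1  1.1 -3.2]
t 32.36 cmd 0.1325 p [0.5323 0.1978 0.1322] F [ 2.9  0.9 -4.1]
t 32.64 cmd 0.1285 p [0.5323 0.1978 0.1282] F [ 3.5  1.4 -3.5]
t 32.92 cmd 0.1245 p [0.5323 0.1978 0.1242] F [ 3.7  2.3 -3.1]
t 33.17 cmd 0.1240 p [0.5323 0.1978 0.1241] F [ 2.   0.5 -2.4]
t 33.42 cmd 0.1235 p [0.5324 0.1978 0.1238] F [ 2.6  0.8 -1.7]
t 33.67 cmd 0.1230 p [0.5324 0.1978 0.1232] F [2.3 1.4 0. ]
t 33.92 cmd 0.1225 p [0.5324 0.1978 0.1226] F [2.7 1.2 0.3]
t 34.17 cmd 0.1220 p [0.5324 0.1978 0.122 ] F [ 3.3  0.7 -0.6]
t 34.42 cmd 0.1215 p [0.5324 0.1978 0.1217] F [3.9 0.8 1.2]
t 34.67 cmd 0.1210 p [0.5324 0.1978 0.1217] F [2.3 1.5 4.9]
0.121 True
```

Run:
```python
from geo import *
from station import r
r.move_linear([.5328,.1979,.1216],vel=.01); st(r)
r.ungrasp(); r.sleep(.2); st(r,"open")
r.move_linear([.5328,.1979,.25],vel=.1); st(r)
r.reach([.40,.05,.35],Q(A)); r.sleep(.3); st(r)
c=[]
f=cv2.cvtColor(r.grab_frame("scene")["image"],cv2.COLOR_RGB2BGR); g=cv2.cvtColor(r.grab_frame("top")["image"],cv2.COLOR_RGB2BGR)
k=lambda b,u,v:cv2.resize(b[v:v+75,u:u+100],(400,300),interpolation=cv2.INTER_CUBIC)
cv2.imwrite("pics/m6.png",cv2.convertScaleAbs(np.vstack([np.hstack([k(g,158,178),k(g,312,174)]),np.hstack([k(f,286,158),k(f,110,150)])]),alpha=1.5))
```

```text
t 34.92 p [0.5326 0.1978 0.1216] F [1.3 1.  4. ] M [ 0.44 -0.63 -0.02] gap 0.226 ff 60
open t 35.77 p [0.5328 0.1979 0.1216] F [-0.5 -0.5 -0.3] M [ 0.01 -0.03  0.03] gap 1.003 ff 0
 t 37.21 p [0.5324 0.1977 0.2492] F [0.  0.2 0. ] M [0.02 0.04 0.03] gap 0.996 ff 0
 t 38.40 p [0.4005 0.0505 0.3492] F [0.4 0.4 0.7] M [-0.    0.02 -0.02] gap 0.999 ff 0
```

View pics/m6.png

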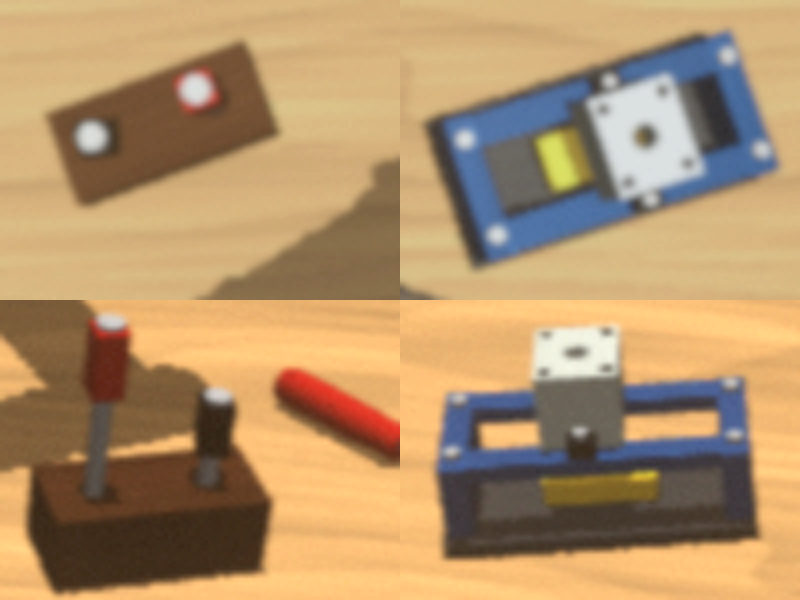

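The red drift stands upright in its original hole (scene crop 110,323, top crop 196,90). The short drift and the stand are unchanged, and the gripper is clear of everything.

```bash
python3 -c "
from station import r
print(r.sign_off())"
```

```text
the job is handed in; nothing more can be done
None
```

The job is handed in at about 38 s: the plug stopped dead at the landing-pad height with at most about 20 N on the drift, the red drift stands back in its hole, and I moved nothing else.

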